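# Park the blue guide roller at the top of its sloped lane

## Robot

A 6-joint arm with a two-finger parallel gripper is mounted at the origin on a cart in front of the work surface, level with it; the furniture and walls round the work are solid. World frame = base frame: x ahead of the robot, y to its left, z up, the work surface at z = 0. Lengths are in m, angles in rad, forces in N, time in s.
With the tool pointing down it reaches from about 0.375 to 0.975 m from the base axis. Payload 3.8 kg.
Tool frame: the origin (TCP) lies on the centre line of the jaws, within the pads' length; the fingertips stand r.tcp_to_tips ahead of it and the grasp point (between the pads) lies 11 mm behind it (r.tcp_to_tips is the distance from the TCP to the fingertips, in m); z points along the fingers, y is the direction in which the jaws open and shut (so a half turn about z gives the same grasp; the last joint's range is limited). The gripper opens to 85 mm and grips with 20 to 120 N. Pads are 22 mm wide; open, the fingers measure 114 mm over their backs; the gripper's body (76 mm by 85 mm) begins 54 mm behind the grasp point. The pads swing forward as they close: fully open they stand 13 mm farther back than shut.
Start: joints at [1.168, 0.264, 1.604, -0, 1.274, -0.037], TCP at [0.241, 0.63, 0.239] pointing down, gripper open.
Joint ranges: [-2.63, 2.63], [-0.94, 2.18], [0.31, 2.57], [-1.31, 4.45], [0, 2.66], [-2.55, 2.55]. Speed limits (rad/s): [2.57, 2.57, 3.14, 3.14, 3.14, 3.14].

## Interface

Orientations are given as a 3x3 rotation matrix whose columns are the frame's x, y, z axes.
In Python, from plant import r, cams gives the robot as it stands. The module is installed in compiled form; this text tells all that it offers.
- The arm moves only by the tool apply_moves, never from a script. Its argument "motion" is a list that holds one entry, the list of rows, each a list of 7 numbers: the shift along the tool's x, y, z in cm, then the turn, a rotation vector about the tool's x, y, z in degrees, then the opening, from 0 (shut) to 1 (fully open). In form: [[[dx, dy, dz, wx, wy, wz, gripper], ...]]. A call has 1 to 5 rows; each row is the pose to reach, as a shift and turn from the pose commanded when the call began, along the tool's axes at that moment; what a row does not reach only later rows make up. A row lasts 1/12 s, in which the tool goes at most 41.7 mm and 7.16 degrees, less where a joint would pass 70% of its speed; a pose out of reach is approached as far as the arm can. A call with a gripper value outside its range is refused whole. The fingers move at their own pace and stop on an object; "force" is the grip in N (left out, the last holds). Time passes only in rows, so rows that repeat a pose let the fingers close. It gives the time, the measured TCP pose, the force and the opening at its end, in the units of the state.
- r.get_state(): the state, without advancing time (a new reading comes with each control period).
- cams.camera(name): name is "scene" or "top" or "wrist"; returns a dict with "pixels" (400x640x3 uint8, red, green, blue), "fx", "fy", "cx", "cy" (pixels), "dist_coeffs" ([k1, k2, p1, p2, k3] as OpenCV has them; the pictures are not rectified), "R" (3x3) and "t" (3): a world point X has camera coordinates R X + t; the wrist camera has in their place "T_tool_cam" (4x4, takes a point from camera to tool coordinates, whose origin is the TCP and whose axes are the flange's). Camera axes: x right, y down, z forward; pixel columns grow to the right and rows downward; lengths in m; the calibration is good to about 2 mm. A picture is of the moment at which its call begins: read the wrist's pose just before it. There is no depth.
- r.hand_in(): hands the job in, once; it reports no verdict.
The state is a dict: "t": time; "qpos": joint angles; "qvel": joint speeds; "joint_torque": joint torques, N m; "ee_pos": TCP position; "orientation": TCP orientation; "contact_force": force on the tool from outside, world axes, zero at the start; "torque": the same for the moment, N m; "gripper_width": finger opening in m.
Only numpy, scipy, OpenCV 4.12 (cv2) and the standard library are available. Lean on these libraries where they do the work, as an engineer would, in place of code of your own. Each camera call takes 0.05 s, during which the arm holds its last target.

## Task

The blue guide roller lies at the low end of its sloped lane in the two-lane roller rack. With the fingertips or the outside of the fingers, push it gently and steadily up the slope, over the yellow retaining strip, so that it drops into the rest in front of the black stop and stays there when you take the hand away. Push only: do not pinch or lift it, do not flick it or let it run back down the lane, and leave the orange roller and everything else where they are.

Things in the scene. Friction and masses are not known exactly. Their poses are not given: they have to be found in the camera images.
- blue_roller: Blue guide roller, polished and slippery: cylinder 56 mm in diameter, 78 mm long, 0.17 to 0.35 kg. Lies across the left or right lane at its low end. Origin at its centre; own y = its axis; x, z turn as it rolls. Rolls back down if let go on the slope. A push of 1 to 5 N at its middle, square to its axis, moves it; over 30 N counts as ramming or gripping.
- orange_roller: Orange roller of the same size, at the low end of the other lane. Stays there. Origin at its centre, y along its axis.
- rack: Fixed two-lane roller rack on two grey legs with rubber feet, 290 mm long, 204 mm wide over the side walls. Origin on the table under its middle; x points level from the low end towards the high end (away from the robot, give or take), y to the left across the lanes, z up.
- channel: Tilted trough of the rack. Origin on the lane floor's top at mid-rack, 35 mm over the table; x UP the slope along the lanes (0.12 rad above level), y left across the lanes, z square to the floor. Lane centre lines at y = +48 and -48 mm, lanes 84 mm wide between walls 14 mm high over the floor. A roller's centre starts at x = -102, z = 28 mm.
- lip (a point): Top middle of the grey lip across the low end of both lanes: channel x = -135 to -125 mm, 12 mm high over the floor. Fingers can reach the roller over it.
- strip (a point): Middle of the edge of the two yellow wedge-shaped retaining strips, one per lane: each rises from the floor at channel x = 61 to 4 mm high at x = 80 mm, then a sheer step down to the floor.
- stop (a point): Middle of the stop across the high end of both lanes: black rubber faces at channel x = 125 mm, 42 mm high over the floor; this point lies in their plane, 28 mm over the floor.
- left_seat (a point): Where a roller's centre rests in the left lane (channel y = +48 mm): x = 94 mm, z = 28 mm, in the rest between yellow strip and stop. Pressed on the stop its centre is at x = 97 mm and settles back to about 94 mm against the strip's step.
- right_seat (a point): The same for the right lane (y = -48 mm in the channel frame).
- tin: Round grey tin, 60 mm across, 32 mm high, beside the rack on its left. Origin under its centre. Leave it.
- cutters: Dark-handled snips, 46 x 125 mm, 12 mm high, lying beside the rack on its right. Origin under its centre. Leave them.
- glue: Standing white and blue glue stick, 31 mm across, 96 mm high, right side of the table. Origin under its centre. Leave it.
- cork: Cork sanding block 60 x 100 x 34 mm, left side of the table. Origin under its centre. Leave it.
Things that resemble listed ones, but are neither listed nor needed, are in the scene too. What is shaped like the blue_roller but brown or purple is not meant.

How it is judged:
At the end, for the whole second after the job is handed in: The blue roller lies at rest (under 20 mm/s) on the lane floor in the rest between yellow strip and stop: its centre 87 to 102 mm up the slope from the channel's origin, 24 to 31 mm over the floor, its axis square to the lane within 0.1 rad; the orange roller is within 15 mm of its starting place (x of blue_roller in the frame of channel between 0.087 and 0.102 m and z of blue_roller in the frame of channel between 0.024 and 0.031 m and angle between the y axis of blue_roller and the y axis of channel, either way round below 0.1 rad and linear speed of blue_roller below 0.02 m/s and distance of orange_roller from where it was at the start of the episode below 0.015 m); the robot touches nothing.
It fails at once if the blue roller is lifted off the lane (centre over 42 mm above the lane floor, against 32 mm at most when rolling over the strip) (z of blue_roller in the frame of channel above 0.042 m).
It fails at once if the blue roller is flicked or runs away down the lane (faster than 0.4 m/s) (linear speed of blue_roller above 0.4 m/s).
It fails at once if the blue roller is gripped or rammed (over 30 N from the fingers) (contact force between the fingers and blue_roller above 30 N).
It fails at once if the orange roller is moved more than 15 mm (distance of orange_roller from where it was at the start of the episode above 0.015 m).
It fails at once if a bystander is moved more than 20 mm (distance of any of tin, cutters, glue, cork from where it was at the start of the episode above 0.02 m).
It also fails if it takes over 40 s, if anything falls off the work surface, if the arm or the gripper's body presses on something with over 40 N, if the wrist force passes 120 N, or if a joint passes its speed limit or range.

## Working session

There is one attempt and no reset: what is moved stays moved. The work goes in short steps, Python scripts to look and compute and a tool call to move; the robot and the scene stay as the last step left them, time stands still between calls to the robot, and variables do not carry over. Pictures are saved under pics/ and viewed, and the job is handed in when it is done.

Besides the shell and the picture viewer there is one more tool, called after ">>>" as name(argument=value, ...) on one line, values as JSON. apply_moves: Moves the arm, as the interface text tells. Its arguments: {"type":"object","properties":{"motion":{"type":"array","items":{"type":"array","items":{"type":"array","items":{"type":"number"}}}},"force":{"type":"number"}},"required":["motion"]}

```bash
mkdir -p pics
python3 - <<'E'
from plant import r,cams
import cv2,numpy as np
print(r.get_state(), r.tcp_to_tips)
for n in ["scene","top","wrist"]:
    c=cams.camera(n); cv2.imwrite(f"pics/{n}0.png",c["pixels"][:,:,::-1])
    print(n,{k:np.round(v,4).tolist() for k,v in c.items() if k!="pixels"})
E
```

```text
{'t': 0.0, 'qpos': array([ 1.16808140e+00,  2.64813268e-01,  1.60539193e+00, -4.95538922e-06,
        1.27372657e+00, -3.68533330e-02]), 'qvel': array([-0.00111344, -0.00141288,  0.00153558, -0.00109148,  0.00210224,
        0.00042798]), 'joint_torque': array([-1.51426819e-03, -5.15133083e+01, -3.67303741e+01, -7.53200169e-06,
        1.29313741e-02,  7.63555107e-06]), 'ee_pos': array([0.24117066, 0.62966178, 0.23791184]), 'orientation': array([[-9.33816354e-01,  3.57751569e-01, -9.12381852e-04],
       [ 3.57752723e-01,  9.33813874e-01, -2.15384599e-03],
       [ 8.14530510e-05, -2.33770370e-03, -9.99997264e-01]]), 'contact_force': array([-0.43315228, -0.15109762, -0.21323025]), 'torque': array([0.0231117 , 0.01358876, 0.02001359]), 'gripper_width': 0.08532821800585538} 0.008
scene {'fx': 448.4165, 'fy': 448.4165, 'cx': 325.7098, 'cy': 198.9652, 'dist_coeffs': [-0.1222, 0.0, 0.0, 0.0, 0.0], 'R': [[0.6432, -0.7657, -0.0006], [-0.2868, -0.2401, -0.9274], [0.71, 0.5967, -0.374]], 't': [-0.3314, 0.2515, 1.1727]}
top {'fx': 384.9613, 'fy': 384.9613, 'cx': 322.5931, 'cy': 201.4194, 'dist_coeffs': [-0.0206, 0.0, 0.0, 0.0, 0.0], 'R': [[-0.0157, -0.9999, -0.0015], [-0.9991, 0.0157, -0.0406], [0.0407, 0.0009, -0.9992]], 't': [0.0472, 0.53, 1.4158]}
wrist {'fx': 344.6068, 'fy': 344.6068, 'cx': 315.9727, 'cy': 201.8403, 'dist_coeffs': [-0.0605, 0.0, 0.0, 0.0, 0.0], 'T_tool_cam': [[-0.0002, -0.962, -0.2731, 0.0687], [1.0, -0.0001, -0.0005, -0.0007], [0.0005, -0.2731, 0.962, -0.1345], [0.0, 0.0, 0.0, 1.0]]}
```

View pics/scene0.png

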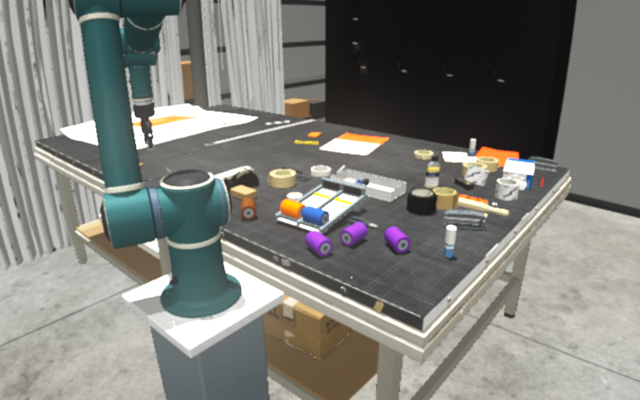

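View pics/top0.png

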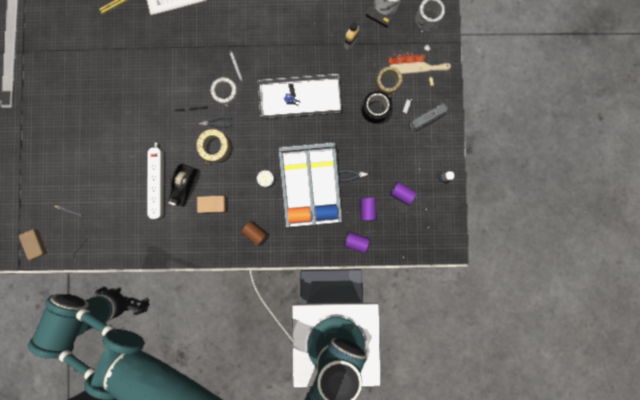

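The top view shows the rack at (310,185), the blue roller in the right lane at (327,212) and the orange one in the left lane at (299,214). The purple rollers at (357,242), (368,209) and (404,193) and the brown one at (253,233) all lie outside the rack, so they aren't meant. I'll check this in an enlarged crop and measure.

```bash
cat > h.py <<'E'
import cv2,numpy as np
def ray(c,uv):
    K=np.array([[c["fx"],0,c["cx"]],[0,c["fy"],c["cy"]],[0,0,1]])
    p=cv2.undistortPoints(np.array(uv,float).reshape(-1,1,2),K,np.array(c["dist_coeffs"])).reshape(-1,2)
    R=np.array(c["R"]);t=np.array(c["t"])
    d=np.c_[p,np.ones(len(p))]@R
    return -R.T@t,d
def onz(c,uv,z):
    o,d=ray(c,uv); return o+d*((z-o[2])/d[:,2])[:,None]
def proj(c,X):
    K=np.array([[c["fx"],0,c["cx"]],[0,c["fy"],c["cy"]],[0,0,1]])
    return cv2.projectPoints(np.array(X,float).reshape(-1,3),cv2.Rodrigues(np.array(c["R"]))[0],np.array(c["t"]),K,np.array(c["dist_coeffs"]))[0].reshape(-1,2)
def tri(ca,ua,cb,ub):
    A=[];b=[]
    for c,u in((ca,ua),(cb,ub)):
        o,d=ray(c,[u]);d=d[0]/np.linalg.norm(d[0]);P=np.eye(3)-np.outer(d,d);A.append(P);b.append(P@o)
    return np.linalg.lstsq(np.vstack(A),np.hstack(b),rcond=None)[0]
E
python3 - <<'E'
from plant import cams
from h import *
c=cams.camera("top");im=c["pixels"][:,:,::-1]
cv2.imwrite("pics/topcrop.png",cv2.resize(im[135:260,235:415],None,fx=4.4,fy=4.4,interpolation=cv2.INTER_CUBIC))
s=cams.camera("scene");cv2.imwrite("pics/scenecrop.png",cv2.resize(s["pixels"][165:265,255:415,::-1],None,fx=5,fy=5,interpolation=cv2.INTER_CUBIC))
hsv=cv2.cvtColor(c["pixels"],cv2.COLOR_RGB2HSV)
for n,lo,hi in(("blue",(100,150,50),(118,255,255)),("orange",(5,180,150),(18,255,255)),("yellow",(24,120,120),(34,255,255))):
    m=cv2.inRange(hsv,lo,hi);m[:, :270]=0;m[:,350:]=0;m[:130]=0;m[240:]=0
    for k in cv2.findContours(m,0,1)[0]:
        if cv2.contourArea(k)>15: 
            rc=cv2.minAreaRect(k);print(n,cv2.contourArea(k),rc,onz(c,[rc[0]],{"blue":.06,"orange":.06,"yellow":.045}[n]))
E
```

```text
blue 222.0 ((326.25, 211.75), (12.589195251464844, 20.208972930908203), 83.6598129272461) [[0.49152289 0.02630327 0.06      ]]
orange 15.5 ((299.5, 220.0), (2.0, 19.0), 90.0) [[0.46356582 0.12230518 0.06      ]]
yellow 48.0 ((294.56903076171875, 166.3275909423828), (3.238774061203003, 21.176597595214844), 85.2363510131836) [[0.65842748 0.13856869 0.045     ]]
yellow 50.0 ((321.49591064453125, 163.9549102783203), (3.259286642074585, 21.27589988708496), 84.80557250976562) [[0.66551754 0.04065201 0.045     ]]
```

View pics/topcrop.png

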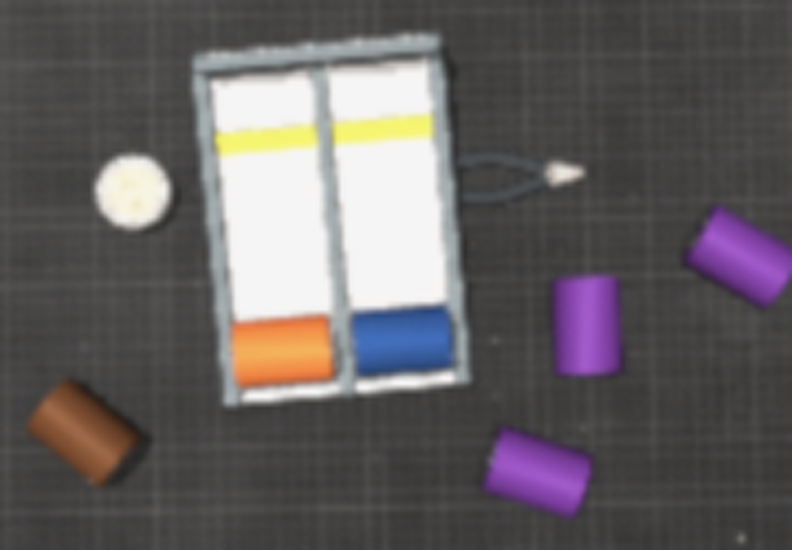

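View pics/scenecrop.png

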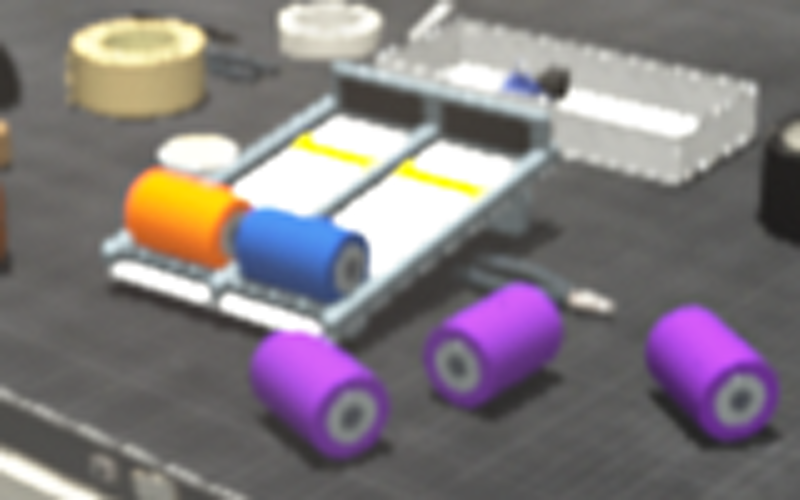

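The crop confirms it: blue is in the right lane, orange in the left, and the purple and brown look-alikes lie on the table. Next I'll fit the rack's pose (x, y, yaw) from known points.

```bash
cat >> h.py <<'E'
def rackT(p):
    x,y,a=p
    Rz=np.array([[np.cos(a),-np.sin(a),0],[np.sin(a),np.cos(a),0],[0,0,1]])
    s=0.12;Ry=np.array([[np.cos(s),0,-np.sin(s)],[0,1,0],[np.sin(s),0,np.cos(s)]])
    return Rz@Ry,np.array([x,y,0.035])
E
python3 - <<'E'
from plant import cams
from h import *
from scipy.optimize import least_squares
c=cams.camera("top");s=cams.camera("scene")
hsv=cv2.cvtColor(c["pixels"],cv2.COLOR_RGB2HSV);hs=cv2.cvtColor(s["pixels"],cv2.COLOR_RGB2HSV)
def cen(h,lo,hi,box):
    m=cv2.inRange(h,lo,hi);k=np.zeros_like(m);k[box[1]:box[3],box[0]:box[2]]=m[box[1]:box[3],box[0]:box[2]]
    k=max(cv2.findContours(k,0,1)[0],key=cv2.contourArea)
    return cv2.minAreaRect(k)[0],cv2.boundingRect(k)
b=cen(hsv,(95,120,30),(120,255,255),(305,195,345,230));o=cen(hsv,(3,150,80),(22,255,255),(280,195,318,230))
print(b,o)
L=.0705
obs=[((294.57,166.3),(L,.048,.002)),((321.5,163.95),(L,-.048,.002)),(b[0],(-.102,-.048,.028)),(o[0],(-.102,.048,.028))]
cr=np.array([[196,57],[440,40],[228,402],[468,380]])/4.4+[235,135]
# corners
obs2=[(cr[2],(-.145,.102,.014)),(cr[3],(-.145,-.102,.014))]
O=obs+obs2
def res(p,O=O):
    R,t=rackT(p);return (proj(c,[R@np.array(q)+t for _,q in O])-np.array([u for u,_ in O])).ravel()
f=least_squares(res,[.58,.08,.08],loss="soft_l1");print(f.x);print(np.round(res(f.x).reshape(-1,2),1))
# check in scene view
R,t=rackT(f.x);print("world blue",R@[-.102,-.048,.028]+t,"seat",R@[.094,-.048,.028]+t)
im=s["pixels"][:,:,::-1].copy();it=c["pixels"][:,:,::-1].copy()
big=cv2.resize(im,None,fx=5,fy=5,interpolation=cv2.INTER_CUBIC);bt=cv2.resize(it,None,fx=5,fy=5,interpolation=cv2.INTER_CUBIC)
for q in [(.08,-.006,.004),(.08,-.09,.004),(.08,.09,.004),(-.13,-.09,.012),(-.13,.09,.012),(-.102,-.087,.028),(-.102,-.009,.028),(-.145,-.102,.014),(-.145,.102,.014),(.125,-.09,.028),(.125,.09,.028)]:
    for cc,bb in((s,big),(c,bt)):
        u=proj(cc,R@np.array(q)+t)[0]*5+2;cv2.circle(bb,tuple(int(v) for v in u),4,(0,255,0),-1)
cv2.imwrite("pics/chk.png",np.vstack([big[860:1240,1300:2000],bt[700:1150,1250:1950]])[:, :][::1][:830] if 0 else big[860:1240,1300:2000]);cv2.imwrite("pics/chkt.png",bt[690:1160,1300:1800])
E
```

```text
((326.1206970214844, 211.9482879638672), (315, 205, 23, 15)) ((298.910400390625, 214.4241485595703), (288, 207, 23, 15))
[0.59251805 0.08370135 0.08027811]
[[ 0.4  0.1]
 [-0.2 -0.1]
 [-0.2 -0.3]
 [ 0.4 -0.2]
 [-0.8  0.5]
 [ 0.3  0.1]]
world blue [0.49208577 0.02746638 0.050588  ] seat [0.68604957 0.04307097 0.07405159]
```

View pics/chk.png

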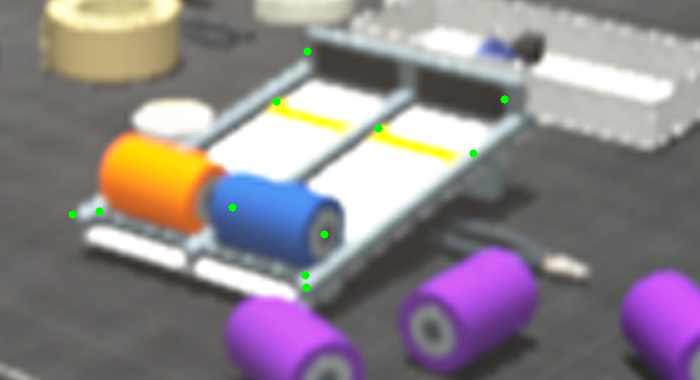

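View pics/chkt.png

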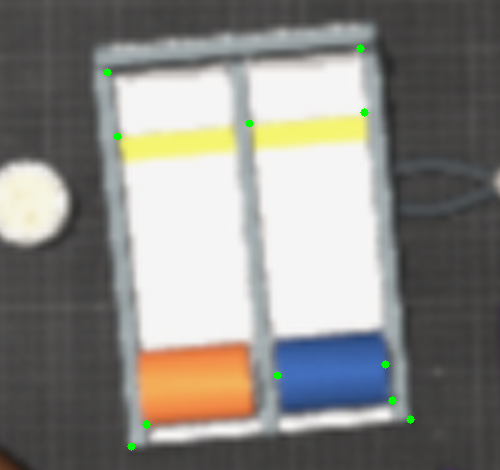

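```bash
cat > plan.py <<'E'
from plant import r
from h import *
import sys
P=(0.5925,0.0837,0.0803)
R,t=rackT(P)
st=r.get_state();E=np.array(st["orientation"]);e=np.array(st["ee_pos"])
def chan(p): return R.T@(p-t)
def go(goal):
    a=P[2]; y=np.array([-np.sin(a),np.cos(a),0]);z=np.array([0,0,-1.]);x=np.cross(y,z)
    G=np.c_[x,y,z]
    print("shift cm",np.round(E.T@(goal-e)*100,2),"turn deg",np.round(np.degrees(cv2.Rodrigues(E.T@G)[0].ravel()),2))
tips=e+E[:,2]*r.tcp_to_tips
print("t",st["t"],"ee",e.round(4),"tip channel mm",(chan(tips)*1000).round(1),"F",st["contact_force"].round(2),"w",st["gripper_width"].round(4),r.tcp_to_tips)
E
python3 - <<'E'
from plan import *
g=R@np.array([-.165,-.048,0])+t; g[2]=.2; print(g); go(g)
E
```

```text
Traceback (most recent call last):
  File "plan.py", line 13, in <module>
    print("t",st["t"],"ee",e.round(4),"tip channel mm",(chan(tips)*1000).round(1),"F",st["contact_force"].round(2),"w",st["gripper_width"].round(4),r.tcp_to_tips)
                                                                                                                       ^^^^^^^^^^^^^^^^^^^^^^^^^
AttributeError: 'float' object has no attribute 'round'
```

```bash
sed -i 's/st\["gripper_width"\].round(4)/round(st["gripper_width"],4)/' plan.py
python3 - <<'E'
from plan import *
g=R@np.array([-.165,-.048,0])+t; g[2]=.2; print(g); go(g)
E
```

```text
t 0.35 ee [0.2414 0.6302 0.239 ] tip channel mm [-280.5  572.9  231.2] F [-0.45 -0.17  0.02] w 0.0853 0.008
[0.43306469 0.02271459 0.2       ]
shift cm [-39.63 -49.87   3.92] turn deg [-3.000e-02 -1.000e-02 -2.556e+01]
```

>>> apply_moves(motion=[[[-39.6,-49.9,3.9,0,0,0,0.4],[-39.6,-49.9,3.9,0,0,0,0.4],[-39.6,-49.9,3.9,0,0,0,0.4],[-39.6,-49.9,3.9,0,0,0,0.4],[-39.6,-49.9,3.9,0,0,0,0.4]]])

```text
t: 0.77
ee_pos: [0.304, 0.4303, 0.2264]
orientation: [[-0.934, 0.357, 0.0], [0.357, 0.934, 0.0], [-0.0, 0.0, -1.0]]
contact_force: [0.7, -1.1, 0.6]
gripper_width: 0.0337
```

Run:
```python
from plan import *
g=R@np.array([-.165,-.048,0])+t; g[2]=.2; go(g)
```

```text
t 0.7667 ee [0.304  0.4303 0.2264] tip channel mm [-236.   368.6  213.1] F [ 0.73 -1.07  0.57] w 0.0337 0.008
shift cm [-26.6  -33.46   2.64] turn deg [ 0.000e+00  1.000e-02 -2.551e+01]
```

>>> apply_moves(motion=[[[-26.6,-33.5,2.6,0,0,-5,0.4],[-26.6,-33.5,2.6,0,0,-10,0.4],[-26.6,-33.5,2.6,0,0,-15,0.4],[-26.6,-33.5,2.6,0,0,-20,0.4],[-26.6,-33.5,2.6,0,0,-25.5,0.4]]])

```text
t: 1.18
ee_pos: [0.3663, 0.2327, 0.2142]
orientation: [[-0.997, -0.082, 0.001], [-0.082, 0.997, 0.0], [-0.001, 0.0, -1.0]]
contact_force: [1.2, 0.2, -0.7]
gripper_width: 0.0342
```

Run:
```python
from plan import *
g=R@np.array([-.165,-.048,0])+t; g[2]=.2; go(g)
```

```text
t 1.1833 ee [0.3663 0.2327 0.2142] tip channel mm [-191.5  166.7  195.5] F [ 1.21  0.16 -0.69] w 0.0342 0.008
shift cm [ -4.93 -21.47   1.42] turn deg [0.02 0.06 0.1 ]
```

>>> apply_moves(motion=[[[-4.9,-21.5,1.4,0,0,0,0.4],[-4.9,-21.5,1.4,0,0,0,0.4],[-4.9,-21.5,1.4,0,0,0,0.4],[-4.9,-21.5,1.4,0,0,0,0.4],[-4.9,-21.5,1.4,0,0,0,0.4]]])

```text
t: 1.6
ee_pos: [0.4281, 0.034, 0.2012]
orientation: [[-0.997, -0.077, 0.002], [-0.077, 0.997, 0.0], [-0.002, 0.0, -1.0]]
contact_force: [0.6, 0.2, 0.7]
gripper_width: 0.0341
```

Run:
```python
from plan import *
g=R@np.array([-.165,-.048,0])+t; g[2]=.1; go(g)
```

```text
t 1.6 ee [0.4281 0.034  0.2012] tip channel mm [-147.7  -36.3  177.1] F [0.56 0.22 0.68] w 0.0341 0.008
shift cm [-0.4  -1.16 10.12] turn deg [ 0.    0.09 -0.18]
```

>>> apply_moves(motion=[[[-0.4,-1.2,4,0,0,0,0.4],[-0.4,-1.2,8,0,0,0,0.4],[-0.4,-1.2,10.1,0,0,0,0.4],[-0.4,-1.2,10.1,0,0,0,0.4],[-0.4,-1.2,10.1,0,0,0,0.4]]])

```text
t: 2.02
ee_pos: [0.4316, 0.0242, 0.0989]
orientation: [[-0.997, -0.077, -0.003], [-0.077, 0.997, 0.0], [0.003, 0.0, -1.0]]
contact_force: [0.7, 0.3, 0.4]
gripper_width: 0.0341
```

Run:
```python
from plan import *
from plant import cams
g=R@np.array([-.158,-.048,.02])+t+[0,0,.008]; go(g)
c=cams.camera("wrist");im=c["pixels"][:,:,::-1]
T=np.array(c["T_tool_cam"]);W=np.eye(4);W[:3,:3]=E;W[:3,3]=e;M=np.linalg.inv(W@T)
c["R"]=M[:3,:3];c["t"]=M[:3,3]
print("roller ends",proj(c,[R@np.array(q)+t for q in[(-.102,-.087,.028),(-.102,-.009,.028),(-.102,-.048,.056)]]).round(1))
print("tips proj", proj(c,[e+E@np.array([0,s*.017,.008]) for s in(-1,1)]).round(1))
cv2.imwrite("pics/w1.png",im)
s=cams.camera("scene");cv2.imwrite("pics/s1.png",cv2.resize(s["pixels"][130:270,250:410,::-1],None,fx=4.5,fy=4.2,interpolation=cv2.INTER_CUBIC))
```

```text
t 2.0167 ee [0.4316 0.0242 0.0989] tip channel mm [-157.3  -46.4   75.3] F [0.67 0.33 0.43] w 0.0341 0.008
shift cm [-0.61 -0.16  5.5 ] turn deg [ 0.02 -0.18 -0.21]
roller ends [[252.2 323.3]
 [378.3 322.9]
 [315.1 349.1]]
tips proj [[280.5 262.6]
 [355.4 262.6]]
```

View pics/w1.png

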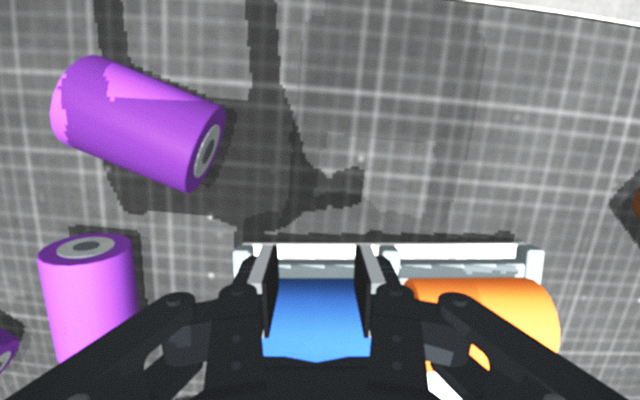

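View pics/s1.png

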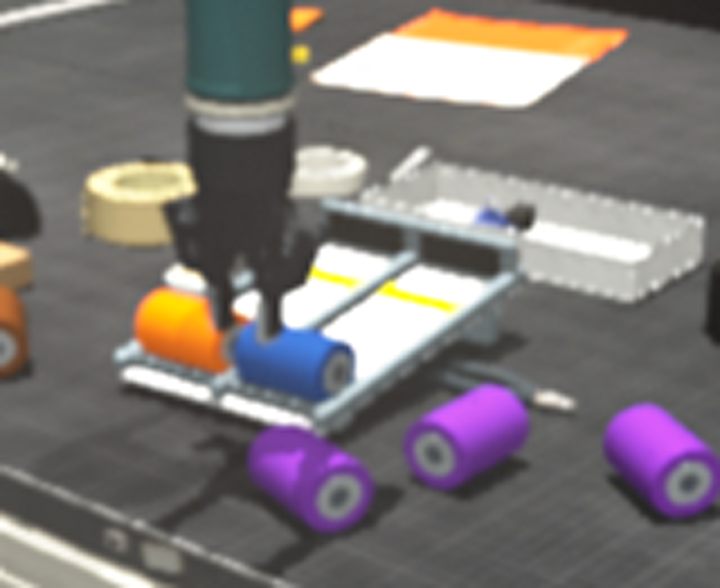

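The wrist picture shows both fingers at (262,290) and (368,290), straddling the middle of the blue roller (317,320), with the orange one clear at right (480,310). Next I'll lower the fingers behind the roller.

>>> apply_moves(motion=[[[-0.3,-0.2,1.5,0,0,0,0.4],[-0.3,-0.2,3.0,0,0,0,0.4],[-0.3,-0.2,4.5,0,0,0,0.4],[-0.3,-0.2,5.3,0,0,0,0.4],[-0.3,-0.2,5.3,0,0,0,0.4]]])

```text
t: 2.53
ee_pos: [0.4361, 0.023, 0.047]
orientation: [[-0.997, -0.078, 0.0], [-0.078, 0.997, -0.0], [-0.0, -0.0, -1.0]]
contact_force: [0.4, -0.2, 0.2]
gripper_width: 0.0342
```

Run:
```python
from plan import *
from plant import cams
for x in (-.145,-.125,.057): go(R@np.array([x,-.048,.021])+t+[0,0,.008])
cv2.imwrite("pics/w2.png",cams.camera("wrist")["pixels"][:,:,::-1])
s=cams.camera("scene");cv2.imwrite("pics/s2.png",cv2.resize(s["pixels"][170:260,280:370,::-1],None,fx=6,fy=6,interpolation=cv2.INTER_CUBIC))
```

```text
t 2.5333 ee [0.4361 0.023  0.047 ] tip channel mm [-159.2  -48.    23.2] F [ 0.38 -0.19  0.18] w 0.0342 0.008
shift cm [-1.43  0.    0.05] turn deg [-0.    0.01 -0.14]
shift cm [-3.42  0.01 -0.19] turn deg [-0.    0.01 -0.14]
shift cm [-21.49   0.05  -2.37] turn deg [-0.    0.01 -0.14]
```

View pics/w2.png

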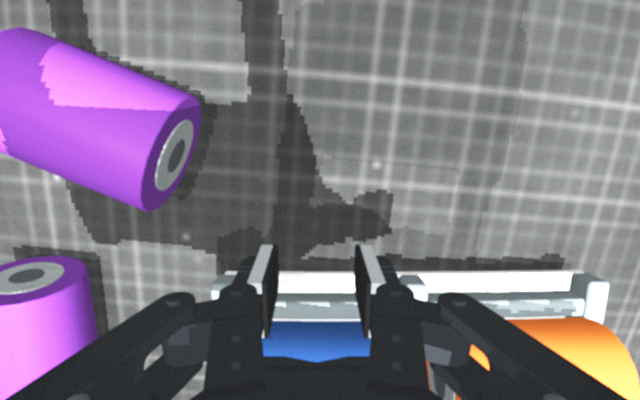

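View pics/s2.png

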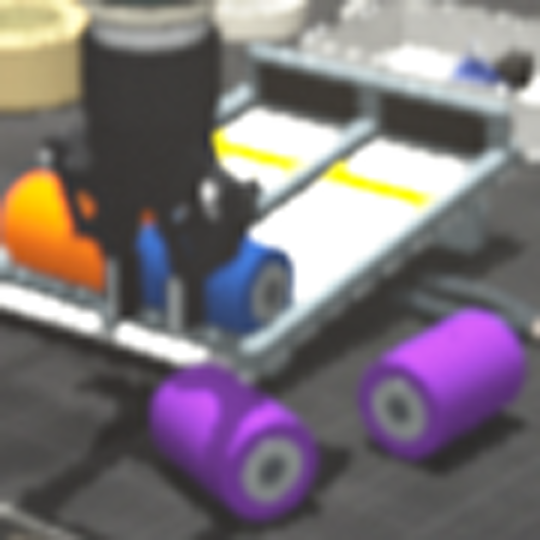

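>>> apply_moves(motion=[[[-0.3,0,0.3,0,0,0,0.4],[-0.6,0,0.25,0,0,0,0.4],[-0.9,0,0.2,0,0,0,0.4],[-1.2,0,0.15,0,0,0,0.4],[-1.4,0,0.13,0,0,0,0.4]]])

```text
t: 3.05
ee_pos: [0.4509, 0.0237, 0.046]
orientation: [[-0.997, -0.077, 0.001], [-0.077, 0.997, 0.0], [-0.001, -0.0, -1.0]]
contact_force: [0.2, -0.3, -0.3]
gripper_width: 0.0341
```

>>> apply_moves(motion=[[[-0.2,0,-0.02,0,0,0,0.4],[-0.4,0,-0.05,0,0,0,0.4],[-0.6,0,-0.07,0,0,0,0.4],[-0.8,0,-0.1,0,0,0,0.4],[-1.0,0,-0.12,0,0,0,0.4]]])

```text
t: 3.47
ee_pos: [0.4597, 0.0244, 0.0465]
orientation: [[-0.997, -0.077, -0.001], [-0.077, 0.997, -0.0], [0.001, -0.0, -1.0]]
contact_force: [-0.9, -0.1, 0.5]
gripper_width: 0.0342
```

Run:
```python
from plan import *
from plant import cams
go(R@np.array([.057,-.048,.021])+t+[0,0,.008])
cv2.imwrite("pics/w3.png",cams.camera("wrist")["pixels"][:,:,::-1])
```

```text
t 3.4667 ee [0.4597 0.0244 0.0465] tip channel mm [-135.8  -48.4   19.9] F [-0.88 -0.07  0.49] w 0.0342 0.008
shift cm [-19.12   0.1   -2.43] turn deg [-0.   -0.04 -0.18]
```

View pics/w3.png

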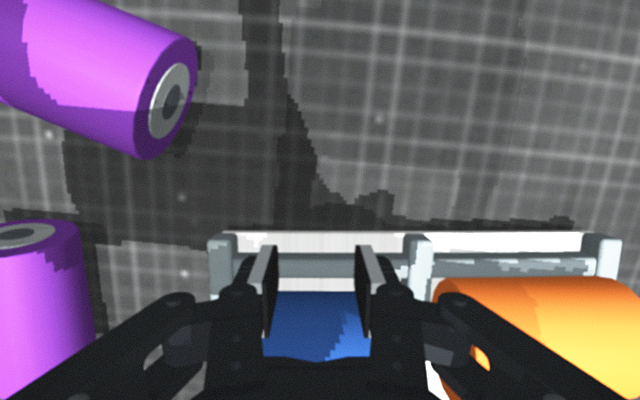

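The −0.9 N force shows first contact, and the blue roller sits square between the fingers (317,325). Now a steady push at about 48 mm/s along the slope.

>>> apply_moves(motion=[[[-0.4,0,-0.05,0,0,0,0.4],[-0.8,0,-0.1,0,0,0,0.4],[-1.2,0,-0.15,0,0,0,0.4],[-1.6,0,-0.2,0,0,0,0.4],[-2.0,0,-0.24,0,0,0,0.4]]])

```text
t: 3.93
ee_pos: [0.4804, 0.026, 0.0492]
orientation: [[-0.997, -0.077, 0.0], [-0.077, 0.997, -0.0], [-0.0, -0.0, -1.0]]
contact_force: [-0.6, -1.2, 0.8]
gripper_width: 0.0339
```

>>> apply_moves(motion=[[[-0.4,0,-0.05,0,0,0,0.4],[-0.8,0,-0.1,0,0,0,0.4],[-1.2,0,-0.15,0,0,0,0.4],[-1.6,0,-0.2,0,0,0,0.4],[-2.0,0,-0.24,0,0,0,0.4]]])

```text
t: 4.35
ee_pos: [0.5001, 0.0276, 0.0515]
orientation: [[-0.997, -0.077, -0.0], [-0.077, 0.997, 0.0], [0.0, 0.0, -1.0]]
contact_force: [-1.3, -0.3, 1.9]
gripper_width: 0.0342
```

Run:
```python
from plan import *
from plant import cams
go(R@np.array([.057,-.048,.021])+t+[0,0,.008])
cv2.imwrite("pics/w4.png",cams.camera("wrist")["pixels"][:,:,::-1])
s=cams.camera("scene");cv2.imwrite("pics/s4.png",cv2.resize(s["pixels"][170:260,280:380,::-1],None,fx=6,fy=6,interpolation=cv2.INTER_CUBIC))
```

```text
t 4.35 ee [0.5001 0.0276 0.0515] tip channel mm [-94.9 -48.6  20. ] F [-1.28 -0.32  1.89] w 0.0342 0.008
shift cm [-15.07   0.1   -1.92] turn deg [ 0.   -0.   -0.19]
```

View pics/w4.png

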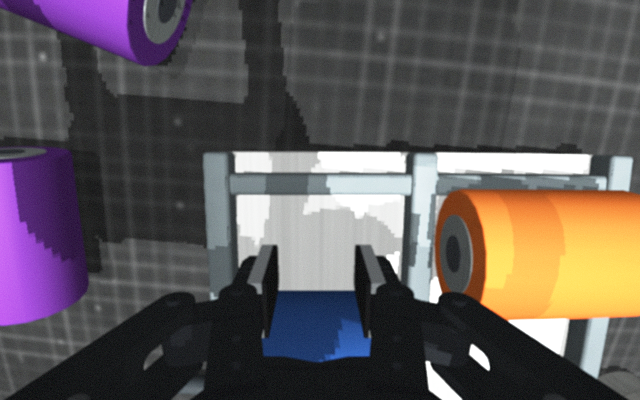

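View pics/s4.png

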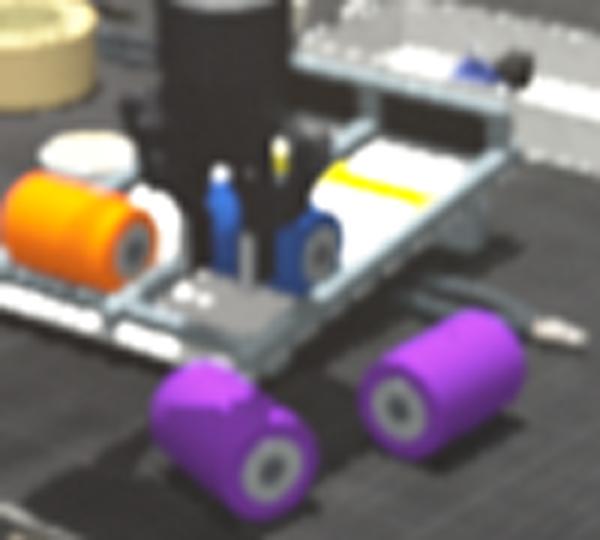

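The blue roller is rolling up square, still resting on the fingers (317,325 in the wrist view), and orange (540,255) hasn't moved. Continuing.

>>> apply_moves(motion=[[[-0.4,0,-0.05,0,0,0,0.4],[-0.8,0,-0.1,0,0,0,0.4],[-1.2,0,-0.15,0,0,0,0.4],[-1.6,0,-0.2,0,0,0,0.4],[-2.0,0,-0.24,0,0,0,0.4]]])

```text
t: 4.87
ee_pos: [0.5201, 0.0291, 0.054]
orientation: [[-0.997, -0.077, 0.0], [-0.077, 0.997, 0.0], [-0.0, 0.0, -1.0]]
contact_force: [-0.4, 0.4, -0.2]
gripper_width: 0.0342
```

>>> apply_moves(motion=[[[-0.4,0,-0.05,0,0,0,0.4],[-0.8,0,-0.1,0,0,0,0.4],[-1.2,0,-0.15,0,0,0,0.4],[-1.6,0,-0.2,0,0,0,0.4],[-2.0,0,-0.24,0,0,0,0.4]]])

```text
t: 5.28
ee_pos: [0.54, 0.0306, 0.0563]
orientation: [[-0.997, -0.077, 0.0], [-0.077, 0.997, -0.0], [-0.0, -0.0, -1.0]]
contact_force: [-1.5, 0.6, 0.9]
gripper_width: 0.0341
```

>>> apply_moves(motion=[[[-0.4,0,-0.05,0,0,0,0.4],[-0.8,0,-0.1,0,0,0,0.4],[-1.2,0,-0.15,0,0,0,0.4],[-1.6,0,-0.2,0,0,0,0.4],[-2.0,0,-0.24,0,0,0,0.4]]])

```text
t: 5.7
ee_pos: [0.5599, 0.0322, 0.0587]
orientation: [[-0.997, -0.077, 0.0], [-0.077, 0.997, -0.0], [-0.0, -0.0, -1.0]]
contact_force: [-1.1, 0.3, 1.4]
gripper_width: 0.0344
```

>>> apply_moves(motion=[[[-0.4,0,-0.05,0,0,0,0.4],[-0.8,0,-0.1,0,0,0,0.4],[-1.2,0,-0.15,0,0,0,0.4],[-1.6,0,-0.2,0,0,0,0.4],[-2.0,0,-0.24,0,0,0,0.4]]])

```text
t: 6.12
ee_pos: [0.5799, 0.0337, 0.0611]
orientation: [[-0.997, -0.077, 0.0], [-0.077, 0.997, -0.0], [-0.0, -0.0, -1.0]]
contact_force: [-1.2, 0.9, -0.0]
gripper_width: 0.0345
```

>>> apply_moves(motion=[[[-0.4,0,-0.05,0,0,0,0.4],[-0.8,0,-0.1,0,0,0,0.4],[-1.2,0,-0.15,0,0,0,0.4],[-1.6,0,-0.2,0,0,0,0.4],[-2.0,0,-0.24,0,0,0,0.4]]])

```text
t: 6.53
ee_pos: [0.5998, 0.0352, 0.0635]
orientation: [[-0.997, -0.077, 0.0], [-0.077, 0.997, 0.0], [-0.0, 0.0, -1.0]]
contact_force: [-0.7, 0.1, 0.6]
gripper_width: 0.0339
```

Run:
```python
from plan import *
from plant import cams
go(R@np.array([.057,-.048,.021])+t+[0,0,.008])
s=cams.camera("scene");cv2.imwrite("pics/s5.png",cv2.resize(s["pixels"][165:255,290:390,::-1],None,fx=6,fy=6,interpolation=cv2.INTER_CUBIC))
```

```text
t 6.5333 ee [0.5998 0.0352 0.0635] tip channel mm [  5.8 -48.9  20. ] F [-0.66  0.11  0.6 ] w 0.0339 0.008
shift cm [-5.07  0.11 -0.71] turn deg [ 0.    0.   -0.19]
```

View pics/s5.png

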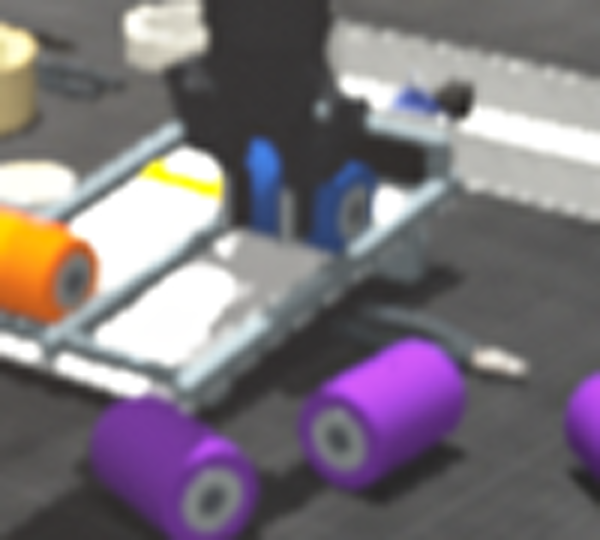

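>>> apply_moves(motion=[[[-0.3,0,-0.04,0,0,0,0.4],[-0.6,0,-0.07,0,0,0,0.4],[-0.9,0,-0.11,0,0,0,0.4],[-1.2,0,-0.15,0,0,0,0.4],[-1.5,0,-0.18,0,0,0,0.4]]])

```text
t: 7.0
ee_pos: [0.6136, 0.0363, 0.0652]
orientation: [[-0.997, -0.077, -0.002], [-0.077, 0.997, -0.0], [0.002, 0.0, -1.0]]
contact_force: [-5.2, -0.3, 3.1]
gripper_width: 0.0342
```

>>> apply_moves(motion=[[[-0.25,0,-0.03,0,0,0,0.4],[-0.5,0,-0.06,0,0,0,0.4],[-0.75,0,-0.1,0,0,0,0.4],[-1.0,0,-0.13,0,0,0,0.4],[-1.25,0,-0.16,0,0,0,0.4]]])

```text
t: 7.42
ee_pos: [0.6255, 0.0372, 0.0665]
orientation: [[-0.997, -0.077, -0.003], [-0.077, 0.997, -0.0], [0.003, 0.0, -1.0]]
contact_force: [-4.8, -0.2, 3.2]
gripper_width: 0.0343
```

>>> apply_moves(motion=[[[-0.2,0,-0.03,0,0,0,0.4],[-0.4,0,-0.05,0,0,0,0.4],[-0.6,0,-0.08,0,0,0,0.4],[-0.8,0,-0.1,0,0,0,0.4],[-1.0,0,-0.13,0,0,0,0.4]]])

```text
t: 7.83
ee_pos: [0.638, 0.0382, 0.0685]
orientation: [[-0.997, -0.077, 0.002], [-0.077, 0.997, 0.0], [-0.002, -0.0, -1.0]]
contact_force: [0.4, 0.4, 0.0]
gripper_width: 0.0341
```

Run:
```python
from plan import *
from plant import cams
go(R@np.array([.057,-.048,.021])+t+[0,0,.008])
cv2.imwrite("pics/w6.png",cams.camera("wrist")["pixels"][:,:,::-1])
s=cams.camera("scene");cv2.imwrite("pics/s6.png",cv2.resize(s["pixels"][165:255,290:390,::-1],None,fx=6,fy=6,interpolation=cv2.INTER_CUBIC))
```

```text
t 7.8333 ee [0.638  0.0382 0.0685] tip channel mm [ 44.4 -49.   20.3] F [0.35 0.4  0.02] w 0.0341 0.008
shift cm [-1.24  0.11 -0.22] turn deg [-0.    0.12 -0.19]
```

View pics/s6.png

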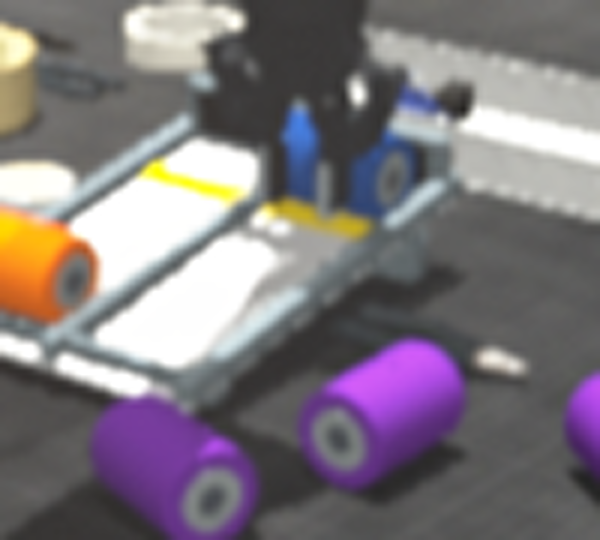

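View pics/w6.png

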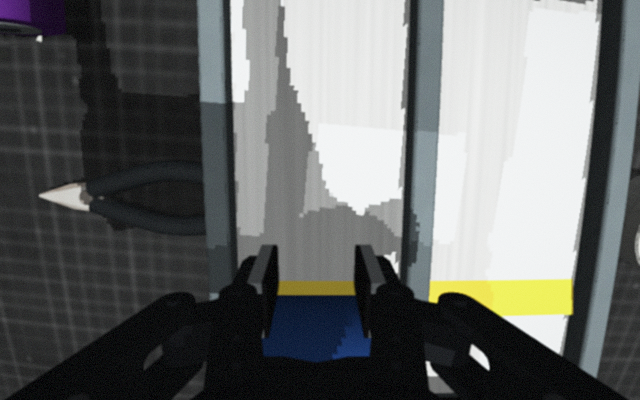

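The force rose to about 5 N on the strip and then fell to zero. The yellow strip now shows behind the roller, so it has dropped in. I'll ease back slowly and check.

>>> apply_moves(motion=[[[0,0,0,0,0,0,0.4],[0,0,0,0,0,0,0.4],[0.2,0,0,0,0,0,0.4],[0.5,0,0,0,0,0,0.4],[0.8,0,0,0,0,0,0.4]]])

```text
t: 8.35
ee_pos: [0.6284, 0.0375, 0.0681]
orientation: [[-0.997, -0.077, -0.0], [-0.077, 0.997, -0.0], [0.0, 0.0, -1.0]]
contact_force: [-0.6, -0.3, -0.1]
gripper_width: 0.0338
```

Run:
```python
from plan import *
from plant import cams
cv2.imwrite("pics/w7.png",cams.camera("wrist")["pixels"][:,:,::-1])
s=cams.camera("scene");cv2.imwrite("pics/s7.png",cv2.resize(s["pixels"][165:255,290:390,::-1],None,fx=6,fy=6,interpolation=cv2.INTER_CUBIC))
print(proj(s,[R@np.array([x,-.087,.028])+t for x in(.084,.094)]))
```

```text
t 8.35 ee [0.6284 0.0375 0.0681] tip channel mm [ 34.8 -49.   21.1] F [-0.63 -0.3  -0.12] w 0.0338 0.008
[[354.01245754 195.76489195]
 [355.46464247 194.64550256]]
```

View pics/s7.png

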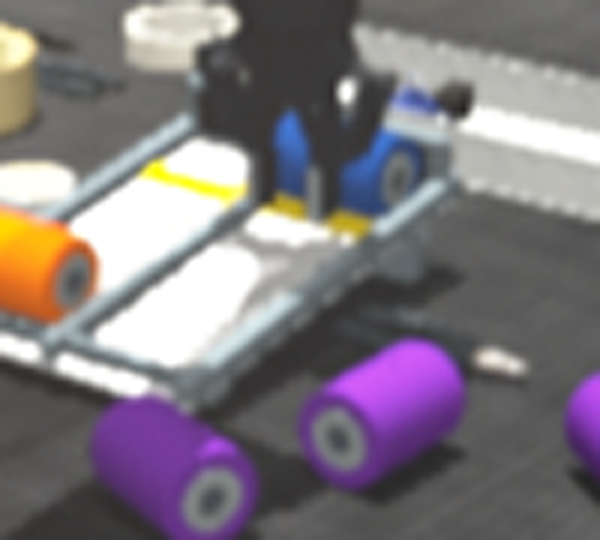

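View pics/w7.png

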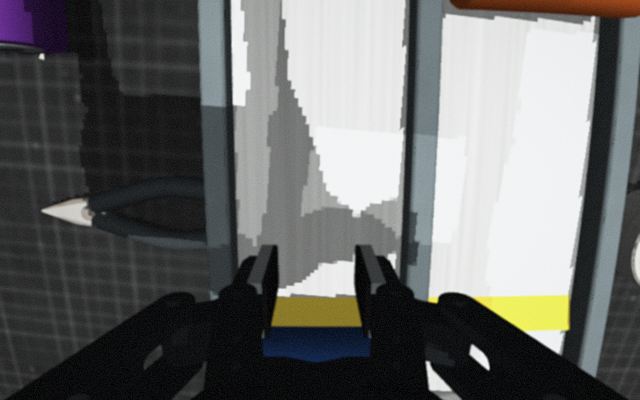

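The roller stays beyond the strip as the fingers back off: the whole strip shows at (317,312) in the wrist view, with blue ahead of it. I'll retreat and lift straight up, clear of everything.

>>> apply_moves(motion=[[[1.0,0,0,0,0,0,0.4],[2.0,0,-0.5,0,0,0,0.4],[3.0,0,-2,0,0,0,0.4],[3.5,0,-5,0,0,0,0.4],[4,0,-8,0,0,0,0.4]]])

```text
t: 8.87
ee_pos: [0.5857, 0.0343, 0.1474]
orientation: [[-0.997, -0.077, -0.005], [-0.077, 0.997, -0.0], [0.005, 0.0, -1.0]]
contact_force: [1.2, 0.1, 0.8]
gripper_width: 0.0341
```

>>> apply_moves(motion=[[[3,0,-3,0,0,0,0.4],[6,0,-5,0,0,0,0.4],[9,0,-6,0,0,0,0.4],[12,0,-7,0,0,0,0.4],[15,0,-8,0,0,0,0.4]]])

```text
t: 9.28
ee_pos: [0.437, 0.0228, 0.2288]
orientation: [[-0.997, -0.077, 0.001], [-0.077, 0.997, -0.0], [-0.001, -0.0, -1.0]]
contact_force: [1.2, -0.8, 0.2]
gripper_width: 0.034
```

>>> apply_moves(motion=[[[0,4,0,0,0,0,0.4],[0,8,0,0,0,0,0.4],[0,12,0,0,0,0,0.4],[0,16,0,0,0,0,0.4],[0,20,0,0,0,0,0.4]]])

```text
t: 9.7
ee_pos: [0.4225, 0.2234, 0.2287]
orientation: [[-0.997, -0.076, 0.001], [-0.076, 0.997, 0.0], [-0.001, 0.0, -1.0]]
contact_force: [1.5, -0.6, -0.0]
gripper_width: 0.0339
```

>>> apply_moves(motion=[[[0,4,0,0,0,0,0.4],[0,8,0,0,0,0,0.4],[0,8,0,0,0,0,0.4],[0,8,0,0,0,0,0.4],[0,8,0,0,0,0,0.4]]])

```text
t: 10.12
ee_pos: [0.4169, 0.3014, 0.228]
orientation: [[-0.997, -0.078, -0.001], [-0.078, 0.997, -0.001], [0.001, -0.001, -1.0]]
contact_force: [-0.5, -0.1, 0.1]
gripper_width: 0.0337
```

Run:
```python
from plan import *
from plant import cams
c=cams.camera("top");s=cams.camera("scene")
print("expected seat top px",proj(c,[R@np.array([x,-.048,.028])+t for x in(.087,.094,.102)]).round(1).tolist())
h=cv2.cvtColor(c["pixels"],cv2.COLOR_RGB2HSV)
for lo,hi,b in(((95,120,30),(120,255,255),(305,140,345,230)),((3,150,80),(22,255,255),(280,195,318,230))):
    m=cv2.inRange(h,lo,hi);k=np.zeros_like(m);k[b[1]:b[3],b[0]:b[2]]=m[b[1]:b[3],b[0]:b[2]]
    q=cv2.findContours(k,0,1)[0]
    if q:
        q=max(q,key=cv2.contourArea);rc=cv2.minAreaRect(q);w=onz(c,[rc[0]],.074 if b[3]-b[1]>50 else .0506)[0];print(rc,"channel mm",(chan(w)*1000).round(1))
cv2.imwrite("pics/t8.png",cv2.resize(c["pixels"][135:260,235:415,::-1],None,fx=4.4,fy=4.4,interpolation=cv2.INTER_CUBIC))
cv2.imwrite("pics/s8.png",cv2.resize(s["pixels"][165:265,270:400,::-1],None,fx=6,fy=6,interpolation=cv2.INTER_CUBIC))
```

```text
t 10.1167 ee [0.4169 0.3014 0.228 ] tip channel mm [-134.3  231.   202.5] F [-0.55 -0.11  0.07] w 0.0337 0.008
expected seat top px [[320.9, 159.1], [320.7, 157.1], [320.5, 154.9]]
((320.5, 157.0), (14.0, 21.0), 90.0) channel mm [ 94.4 -47.4  27.9]
((298.910400390625, 214.4241485595703), (13.61945915222168, 21.342689514160156), 85.2363510131836) channel mm [-102.7   49.6   28.1]
```

View pics/t8.png

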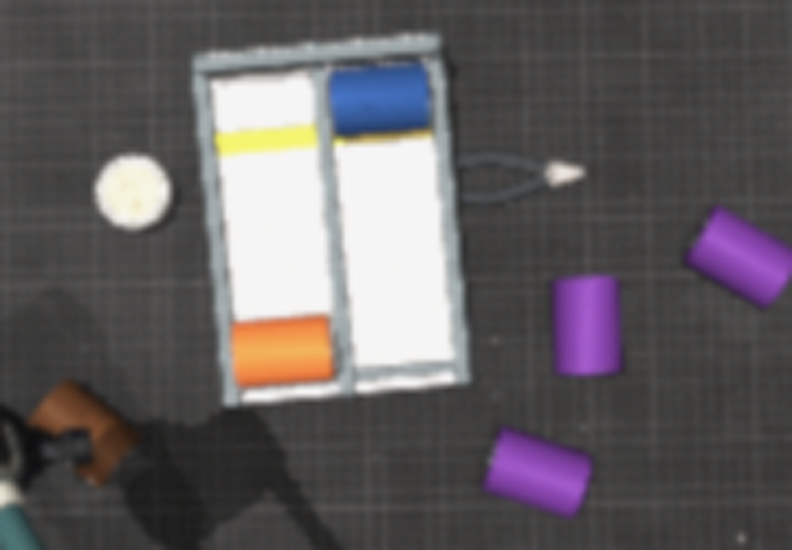

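View pics/s8.png

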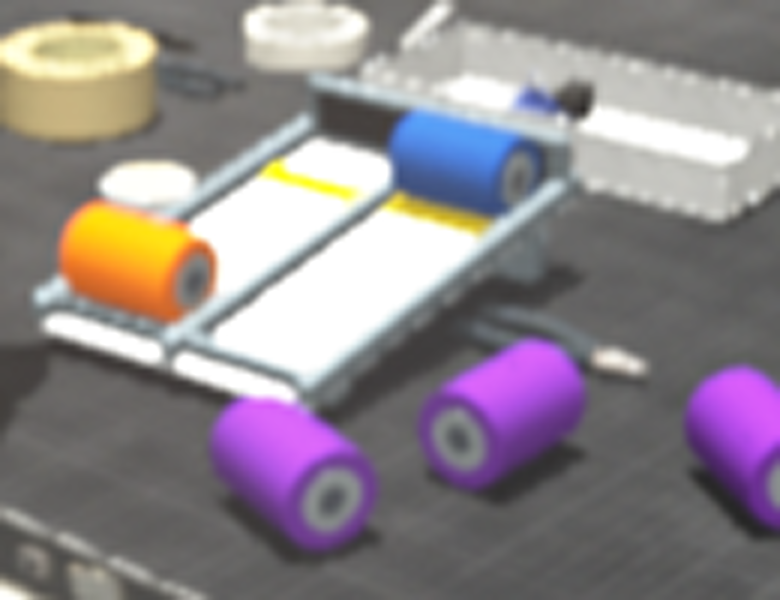

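Blue measures at channel x = 94.4 mm, and orange's pixels are identical to the start. minAreaRect gave a coarse 90° for the axis, so I'll check the angle better before handing in.

Run:
```python
from plan import *
from plant import cams
c=cams.camera("top")
I=cv2.resize(c["pixels"][140:175,300:345],None,fx=8,fy=8,interpolation=cv2.INTER_CUBIC)
h=cv2.cvtColor(I,cv2.COLOR_RGB2HSV);m=cv2.inRange(h,(95,120,30),(120,255,255))
q=max(cv2.findContours(m,0,1)[0],key=cv2.contourArea);print(cv2.minAreaRect(q))
M=cv2.moments(m,True);a=.5*np.arctan2(2*M["mu11"],M["mu20"]-M["mu02"])
u=proj(c,[R@np.array([.094,y,.028])+t for y in(-.087,-.009)]);d=u[0]-u[1]
print("angle rad image",a,"expected",np.arctan(d[1]/d[0]))
```

```text
t 10.2167 ee [0.4175 0.3006 0.228 ] tip channel mm [-133.7  230.2  202.5] F [-0.67 -0.45 -0.78] w 0.0342 0.008
((170.67904663085938, 138.95423889160156), (114.34024047851562, 176.38287353515625), 85.1207275390625)
angle rad image -0.09292216169816281 expected -0.09567849016401556
```

```bash
python3 -c "
from plant import r
print(r.hand_in())"
```

```text
the job is handed in; nothing more can be done
None
```

The blue roller is in the rest in front of the black stop in the right lane, and I've handed the job in. No verdict was reported.

I pushed it up the slope at 25 to 50 mm/s with both fingertips, held about 34 mm apart, behind it. The measured force peaked at about 6 N on the yellow strip and fell to zero as the roller dropped in. I then backed the hand away and moved it clear to the left.

**Last checks, about 10 s in:**
- **Blue roller:** the top view puts its centre at about 94.4 mm up the slope. Its axis is within 0.01 rad of square to the lane. A first, coarse angle reading (90° against 85° expected) disagreed, but an enlarged measurement settled it. Its height over the floor was assumed in this check, not measured.
- **Orange roller:** it is at exactly the same pixels as at the start.
- **Other things:** the tin and cutters look unmoved in the last pictures. I didn't look at the glue and cork again, but the arm went nowhere near them at their height.
- **Robot:** it is touching nothing, and the last force reading was about 1 N, within sensor noise.

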